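Put the cinnamon sticks away in the narrow-necked jar

TASK

Put the two cinnamon sticks lying on the counter away in the white stoneware jar: take them one at a time, guide each in through the narrow neck end first before you let it go, and leave both wholly inside, below the rim. Be gentle with the jar, which stands loose: it must stay upright and about where it is, and the other things on the counter must be left alone.

Things in the scene. Friction and masses are not known exactly. Their poses are not given: they have to be found in the camera images.
- jar: Plain white stoneware storage jar, loose, standing open on the counter, 0.8 kg, 112 mm in diameter and 175 mm tall; origin at the centre of its underside, z up along its axis. Straight round sides up to 138 mm, then a rounded shoulder that slopes in to the narrow neck (47 mm outside). Inside it is a wide space 104 mm across; the inner floor is 8 mm up.
- jar_mouth (a point): Centre of the jar's round mouth, at the level of its rim, 175 mm above the underside. The opening is 39 mm across; the straight neck is only 9 mm long, the wall 4 mm, and the jar widens right below the neck, so that a thing can go in on a slant of up to about 45 degrees from upright. A stick already inside stands loose and may be met on the way in.
- stick0: One of two equal cinnamon sticks (stiff double scrolls of brown bark, 25 g), lying flat on the counter: 130 mm long (its x axis), 27 mm wide (y), 14 mm thick (z), the same at both ends. Origin at the middle of its underside; its centre line runs 7 mm above that.
- stick0_a (a point): Middle of the +x end of this cinnamon stick, on its centre line.
- stick0_b (a point): Middle of the -x end of this cinnamon stick, on its centre line.
- stick1: One of two equal cinnamon sticks (stiff double scrolls of brown bark, 25 g), lying flat on the counter: 130 mm long (its x axis), 27 mm wide (y), 14 mm thick (z), the same at both ends. Origin at the middle of its underside; its centre line runs 7 mm above that.
- stick1_a (a point): Middle of the +x end of this cinnamon stick, on its centre line.
- stick1_b (a point): Middle of the -x end of this cinnamon stick, on its centre line.
- pepper_mill: Wooden pepper mill, 58 mm in diameter, 150 mm tall; a loose bystander standing on the counter, to be left alone. Origin at the centre of its underside.
- jam_jar: Glass jam jar with a screw lid, 62 mm in diameter, 86 mm tall; a loose bystander standing on the counter, to be left alone. Origin at the centre of its underside.
- shaker: Waisted chrome shaker, 38 mm in diameter, 62 mm tall; a loose bystander standing on the counter, to be left alone. Origin at the centre of its underside.
Not all that is in view belongs to the job. Leave any green look-alike of the stick0 alone. What is shaped like the stick1 but pink is not meant.

How it is judged (in metres and radians):
At the end, for the whole second after the job is handed in: Both cinnamon sticks are inside the jar, the two ends of each at least 3 mm below the rim and its middle within 50 mm of the jar's axis; the jar stands upright (within 0.08 rad) within 60 mm of where it stood; the pepper mill, jam jar and shaker are within 30 mm of where they stood (z of each of stick0_a, stick0_b, stick1_a, stick1_b in the frame of jar below 0.172 m and horizontal distance between each of stick0, stick1 and jar below 0.05 m and angle between jar's own z axis and vertical below 0.08 rad and distance of jar from where it was at the start of the episode below 0.06 m and distance of each of pepper_mill, jam_jar, shaker from where it was at the start of the episode below 0.03 m); the robot touches nothing.
It fails at once if the jar is tipped by more than 0.3 rad, shoved more than 80 mm or lifted (angle between jar's own z axis and vertical above 0.3 rad or distance of jar from where it was at the start of the episode above 0.08 m or height (world z) of jar above 0.03 m).
It fails at once if a fingertip or the arm presses on the jar with more than 40 N (contact force between any of the arm, the fingers and jar above 40 N).
It fails at once if a bystander is moved by more than 50 mm (distance of any of pepper_mill, jam_jar, shaker from where it was at the start of the episode above 0.05 m).
It fails at once if a stick is dropped from above the jar: in free fall with both ends more than 10 mm above the rim's height ((contact force between stick0 and anything else below 0.001 N and height (world z) of each of stick0_a, stick0_b above 0.185 m) or (contact force between stick1 and anything else below 0.001 N and height (world z) of each of stick1_a, stick1_b above 0.185 m)).
It fails at once if two sticks are held at once ((contact force between the fingers and stick0 above 2 N and contact force between the fingers and stick1 above 2 N)).
It also fails if it takes over 58 s, if anything falls off the work surface, if the arm or the gripper's body presses on something with over 40 N, if the wrist force passes 120 N, or if a joint passes its speed limit or range.

ROBOT

A 6-joint arm with a two-finger parallel gripper is mounted at the origin on a cart in front of the work surface, level with it; the furniture and walls round the work are solid. World frame = base frame: x ahead of the robot, y to its left, z up, the work surface at z = 0. Lengths are in mm, angles in rad, forces in N, time in s.
With the tool pointing down it reaches from about 350 to 975 mm from the base axis. Payload 7.1 kg.
Tool frame: the origin (TCP) lies at the very end of the fingers, on their centre line; the grasp point (between the pads) lies 19 mm behind it; z points along the fingers, y is the line along which they close (so a half turn about z gives the same grasp; the last joint's range is limited). The gripper opens to 88 mm and grips with 3 to 60 N. Pads are 20 mm wide; open, the fingers measure 115 mm over their backs; the gripper's body (75 mm by 178 mm) begins 61 mm behind the grasp point.
Start: joints at [1.164, 0.423, 1.63, -0, 1.089, -0.019], TCP at [236.313, 578.585, 222.675] pointing down, gripper open.
Joint ranges: [-3, 3], [-0.9, 2.11], [0.09, 2.58], [-1.31, 4.45], [0.11, 2.69], [-2.54, 2.54]. Speed limits (rad/s): [2.39, 2.39, 3.01, 3.14, 3.14, 3.14].

INTERFACE

Orientations are given as a rotation vector (axis times angle).
In Python, from workcell import * gives the robot as it stands.
- The arm moves only by the tool step_arm, never from a script. Its argument "deltas" is a list of rows, each a list of 3 entries, a list of its own where there are three numbers: the shift along the tool's x, y, z in units of 300 mm (1.0 is 300 mm), then the turn, a rotation vector about the tool's x, y, z in units of 1.5 rad (1.0 is 1.5 rad), then the gripper command: -1 is shut, 1 is fully open, values between are in proportion. In form: [[[dx, dy, dz], [rx, ry, rz], gripper], ...]. A call has 1 to 20 rows; each row is the pose to reach, as a shift and turn from the pose commanded when the call began, along the tool's axes at that moment; what a row does not reach only later rows make up. A row lasts 1/12 s, in which the tool goes at most 41.7 mm and 7.16 degrees, less where a joint would pass 70% of its speed; a pose out of reach is approached as far as the arm can. A call with a number of a shift or a turn outside -1 to 1 is refused whole. A call with a gripper value outside its range is refused whole. The fingers move at their own pace and stop on an object; the grip force is fixed at half the most. Time passes only in rows, so rows that repeat a pose let the fingers close. It gives the time, the measured TCP pose, the force, the opening and the grip force at its end, in the units of the state.
- get_obs(): the state, without advancing time (a new reading comes with each control period).
- get_image(name): name is "scene" or "top" or "wrist"; returns a dict with "pixels" (400x640x3 uint8, red, green, blue), "fx", "fy", "cx", "cy" (pixels), "T" (4x4, takes a point from camera to world coordinates). Camera axes: x right, y down, z forward; pixel columns grow to the right and rows downward; lengths in mm; the calibration is good to about 2 mm. A picture is of the moment at which its call begins. There is no depth.
- close_job(): hands the job in; it is judged then, once.
The state is a dict: "t": time; "qpos": joint angles; "qvel": joint speeds; "joint_torque": joint torques, N m; "ee_pos": TCP position; "orientation": TCP orientation; "ft_force": force on the tool from outside, world axes, zero at the start; "moment": the same for the moment, N m; "width": finger opening in mm; "grasp_force": force on a finger pad.
Only numpy, scipy, OpenCV 4.12 (cv2) and the standard library are available. Lean on these libraries where they do the work, as an engineer would, in place of code of your own. Each camera call takes 0.05 s, during which the arm holds its last target. There are 200 camera calls.

## Working session

There is one attempt and no reset: what is moved stays moved. The work goes in short steps, Python scripts to look and compute and a tool call to move; the robot and the scene stay as the last step left them, time stands still between calls to the robot, and variables do not carry over. Pictures are saved under pics/ and viewed, at most 10 in all, crops included, and the job is handed in when it is done.

Besides the shell and the picture viewer there is one more tool, called after "Call:" by a JSON object that holds its "name" and its "arguments", one argument or row to a line. step_arm: Moves the arm, as the interface text tells. Its arguments: {"type":"object","properties":{"deltas":{"type":"array","items":{"type":"array"}}},"required":["deltas"]}

```bash
ls; mkdir -p pics
python3 - <<'E'
from workcell import *
import cv2,numpy as np
o=get_obs(); print({k:np.round(v,3).tolist() for k,v in o.items()})
ims=[]
for n in ("scene","top"):
    r=get_image(n); ims.append(r['pixels']); np.savez('pics/'+n+'0.npz',**r); cv2.imwrite(f'pics/{n}0.png',r['pixels'][:,:,::-1]); print(n,r['fx'],r['cx'],r['cy'],np.round(r['T'],3).tolist())
E
```

```text
pics
{'t': 0.0, 'qpos': [1.164, 0.424, 1.631, -0.0, 1.089, -0.019], 'qvel': [-0.002, -0.0, -0.0, -0.001, 0.001, -0.0], 'joint_torque': [0.004, -54.46, -27.368, 0.065, 0.023, -0.0], 'ee_pos': [236.098, 578.075, 221.911], 'orientation': [-0.605, -3.082, 0.002], 'ft_force': [0.573, -0.255, 0.766], 'moment': [0.058, -0.058, -0.008], 'grasp_force': 0.0, 'width': 87.866}
scene 512.1928670167608 325.8403432497225 209.67258085127105 [[-0.939, -0.207, 0.274, 153.945], [-0.343, 0.567, -0.748, 1193.33], [-0.0, -0.797, -0.604, 1033.971], [0.0, 0.0, 0.0, 1.0]]
top 393.94141342011847 324.1014530799528 198.21081438959504 [[-0.03, -0.987, 0.158, 385.099], [-0.999, 0.031, 0.007, 87.35], [-0.012, -0.157, -0.987, 1031.413], [0.0, 0.0, 0.0, 1.0]]
```

View pics/top0.png

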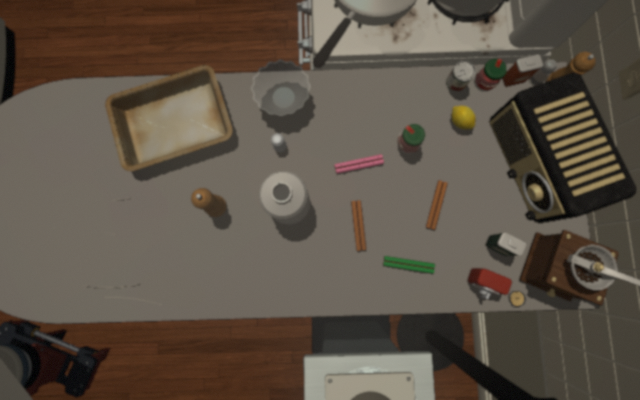

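View pics/scene0.png

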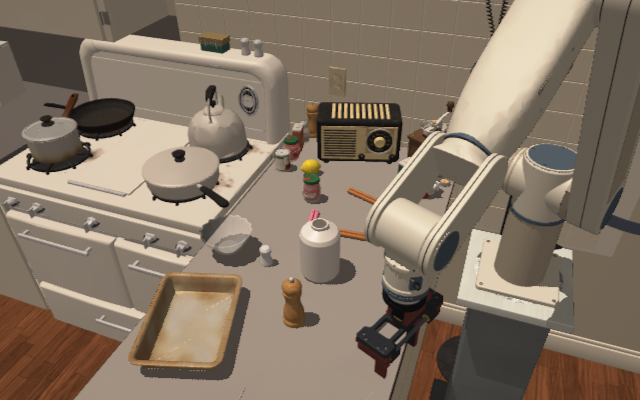

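Top view: the two brown sticks are at (358,225) and (437,204). The look-alikes are pink at (359,163) and green at (409,265), so brown fits. The jar mouth is at (282,192), the mill at (203,198), the shaker at (278,140) and the jam jar at (412,135). Next I'll measure these and check an enlarged crop.

```bash
cat > h.py <<'E'
import cv2,numpy as np
def load(n): return dict(np.load(f'pics/{n}.npz'))
def ray(r,p):
    d=np.array([(p[0]-r['cx'])/r['fx'],(p[1]-r['cy'])/r['fy'],1.]); T=r['T']; return T[:3,3],T[:3,:3]@d
def onz(r,p,z):
    o,d=ray(r,p); return o+d*(z-o[2])/d[2]
def proj(r,P):
    c=np.linalg.inv(r['T'])@np.append(P,1); return np.array([r['fx']*c[0]/c[2]+r['cx'],r['fy']*c[1]/c[2]+r['cy']])
E
python3 - <<'E'
from h import *
r=load('top0'); im=r['pixels']; hsv=cv2.cvtColor(im,cv2.COLOR_RGB2HSV)
def sticks(hs,box):
    x0,y0,x1,y1=box; m=np.zeros(im.shape[:2],np.uint8); 
    m[y0:y1,x0:x1]=cv2.inRange(hsv,*hs)[y0:y1,x0:x1]
    c=max(cv2.findContours(m,0,1)[0],key=cv2.contourArea); return cv2.minAreaRect(c),cv2.contourArea(c)
for b in [(335,190,380,260),(415,170,460,235)]:
    (c,s,a),A=sticks(((3,90,60),(20,255,255)),b); print(c,s,a,A)
    P=[onz(r,p,10) for p in cv2.boxPoints((c,s,a))]; print(onz(r,c,10).round(1))
    e=[np.round(P[i]-P[(i+1)%4],1) for i in (0,1)]; print([(np.linalg.norm(v).round(1),np.degrees(np.arctan2(v[1],v[0])).round(1)) for v in e])
for n,p,z in [('mouth',(282,192),175),('mill',(203,198),140),('shaker',(278,140),60),('jam',(413,133),86)]: print(n,onz(r,p,z).round(1))
cv2.imwrite('pics/crop0.png',cv2.resize(im[120:280,240:460][:,:,::-1],None,fx=3.6,fy=3.6,interpolation=cv2.INTER_CUBIC))
E
```

```text
(358.2499694824219, 225.25) (50.46721267700195, 9.938838005065918) 83.6598129272461 440.5
[474.2   8.5  10. ]
[(np.float64(26.1), np.float64(94.6)), (np.float64(131.0), np.float64(3.7))]
(436.2096252441406, 204.5892333984375) (10.113259315490723, 49.471229553222656) 14.931416511535645 443.0
[ 521.9 -197.    10. ]
[(np.float64(131.9), np.float64(161.3)), (np.float64(26.3), np.float64(72.7))]
mouth [538.6 186.3 175. ]
mill [536.6 372.5 140. ]
shaker [694.7 208.1  60. ]
jam [ 693.2 -131.6   86. ]
```

View pics/crop0.png

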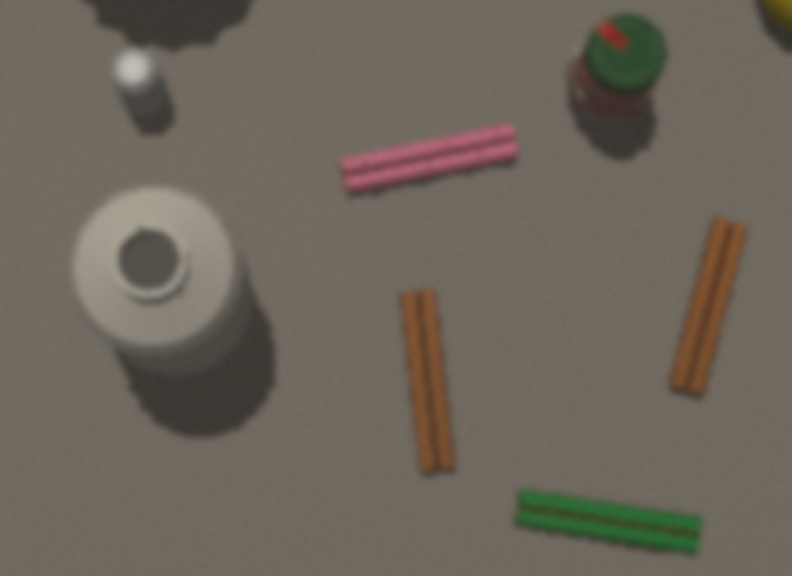

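```bash
cat >> h.py <<'E'
import json
from scipy.spatial.transform import Rotation as Ro
def pose(p,az,a):
    """tool x along heading az (deg, horizontal) at a=0; a=tilt deg: tool z leans toward heading"""
    az,a=np.radians([az,a]); d=np.array([np.cos(az),np.sin(az),0]); u=np.array([0,0,1.])
    z=-u*np.cos(a)+d*np.sin(a); x=d*np.cos(a)+u*np.sin(a)
    return np.array(p,float),np.stack([x,np.cross(z,x),z],1)
def delta(cur,goal):
    s=cur[1].T@(goal[0]-cur[0])/300; t=Ro.from_matrix(cur[1].T@goal[1]).as_rotvec()/1.5
    print('shift',s.round(4).tolist(),'turn',t.round(4).tolist(),'dist',round(300*np.linalg.norm(s),1),'deg',round(np.degrees(1.5*np.linalg.norm(t)),1)); return s,t
def apply(cur,s,t): return cur[0]+cur[1]@np.array(s)*300,cur[1]@Ro.from_rotvec(np.array(t)*1.5).as_matrix()
def meas(o): return np.array(o['ee_pos'],float),Ro.from_rotvec(o['orientation']).as_matrix()
def log(o):
    with open('log.txt','a') as f: f.write(json.dumps([list(map(float,o['qpos'])),list(map(float,o['ee_pos']))])+'\n')
def st(o): print('t',round(o['t'],2),'q',np.round(o['qpos'],3).tolist(),'p',np.round(o['ee_pos'],1).tolist(),'F',np.round(o['ft_force'],1).tolist(),'w',round(o['width'],1),'g',round(o['grasp_force'],1)); print(meas(o)[1].round(3).tolist())
E
python3 - <<'E'
from h import *; from workcell import *
o=get_obs(); log(o); st(o)
delta(meas(o),pose([524,11.7,235],183.7,0))
E
```

```text
t 0.1 q [1.164, 0.424, 1.631, -0.0, 1.089, -0.019] p [236.1, 578.1, 222.0] F [-1.4, -0.3, -0.2] w 88.0 g 0.0
[[-0.926, 0.378, -0.001], [0.378, 0.926, -0.001], [0.0, -0.001, -1.0]]
shift [-1.6023, -1.3852, -0.0415] turn [-0.0009, -0.0002, -0.3016] dist 635.5 deg 25.9
```

Call:
{"name": "step_arm", "arguments": {
  "deltas": [
    [[-0.8,-0.7,-0.04],[0,0,-0.15],1],
    [[-0.8,-0.7,-0.04],[0,0,-0.15],1],
    [[-0.8,-0.7,-0.04],[0,0,-0.15],1],
    [[-0.8,-0.7,-0.04],[0,0,-0.15],1],
    [[-0.8,-0.7,-0.04],[0,0,-0.15],1],
    [[-0.8,-0.7,-0.04],[0,0,-0.15],1],
    [[-0.8,-0.7,-0.04],[0,0,-0.15],1],
    [[-0.8,-0.7,-0.04],[0,0,-0.15],1],
    [[-0.8,-0.7,-0.04],[0,0,-0.15],1],
    [[-0.8,-0.7,-0.04],[0,0,-0.15],1]
  ]
}}

```text
t: 0.93
ee_pos: [379.5, 292.3, 234.7]
orientation: [-0.261, -3.131, -0.0]
ft_force: [-0.3, 1.4, -0.4]
width: 87.7
grasp_force: 0.0
```

Run:
```python
from h import *; from workcell import *
o=get_obs(); log(o); st(o)
delta(meas(o),pose([524,11.7,120],183.7,20))
```

```text
t 0.93 q [0.631, 0.192, 1.933, 0.0, 1.017, -0.774] p [379.5, 292.3, 234.7] F [-0.3, 1.4, -0.4] w 87.7 g 0.0
[[-0.986, 0.165, -0.0], [0.165, 0.986, 0.0], [0.0, 0.0, -1.0]]
shift [-0.6296, -0.8428, 0.3821] turn [0.0269, 0.2315, -0.1522] dist 335.8 deg 23.9
```

Call:
{"name": "step_arm", "arguments": {
  "deltas": [
    [[-0.63,-0.843,0.1],[0.027,0.231,-0.152],1],
    [[-0.63,-0.843,0.1],[0.027,0.231,-0.152],1],
    [[-0.63,-0.843,0.1],[0.027,0.231,-0.152],1],
    [[-0.63,-0.843,0.1],[0.027,0.231,-0.152],1],
    [[-0.63,-0.843,0.1],[0.027,0.231,-0.152],1],
    [[-0.63,-0.843,0.382],[0.027,0.231,-0.152],1],
    [[-0.63,-0.843,0.382],[0.027,0.231,-0.152],1],
    [[-0.63,-0.843,0.382],[0.027,0.231,-0.152],1],
    [[-0.63,-0.843,0.382],[0.027,0.231,-0.152],1],
    [[-0.63,-0.843,0.382],[0.027,0.231,-0.152],1],
    [[-0.63,-0.843,0.382],[0.027,0.231,-0.152],1],
    [[-0.63,-0.843,0.382],[0.027,0.231,-0.152],1]
  ]
}}

```text
t: 1.93
ee_pos: [524.5, 14.7, 120.3]
orientation: [0.096, -2.792, 0.017]
ft_force: [-0.2, 0.3, 0.8]
width: 87.6
grasp_force: 0.0
```

Run:
```python
from h import *; from workcell import *
o=get_obs(); log(o); st(o)
D=[json.loads(l) for l in open('log.txt')]
A=[];b=[]
for q,p in D:
    s2,c2=np.sin(q[1]),np.cos(q[1]);s3,c3=np.sin(q[1]+q[2]),np.cos(q[1]+q[2]);s5,c5=np.sin(q[1]+q[2]+q[4]),np.cos(q[1]+q[2]+q[4])
    A+=[[1,0,s2,s3,c3,s5],[0,1,c2,c3,-s3,c5]];b+=[np.hypot(*p[:2]),p[2]]
x,res,rk,sv=np.linalg.lstsq(np.array(A),b,rcond=None); print(x.round(1),rk,sv.round(3),(A@x-b).round(2))
r=get_image('wrist'); np.savez('pics/w1.npz',**r); cv2.imwrite('pics/w1.png',r['pixels'][:,:,::-1])
```

```text
t 1.93 q [0.016, 0.581, 1.689, -0.019, 1.219, -1.614] p [524.5, 14.7, 120.3] F [-0.2, 0.3, 0.8] w 87.6 g 0.0
[[-0.938, -0.068, -0.341], [-0.064, 0.998, -0.023], [0.341, -0.0, -0.94]]
[3.000e-01 3.125e+02 5.630e+02 4.847e+02 7.740e+01 3.098e+02] 6 [3.437 2.471 0.223 0.148 0.109 0.011] [0. 0. 0. 0. 0. 0.]
```

View pics/w1.png

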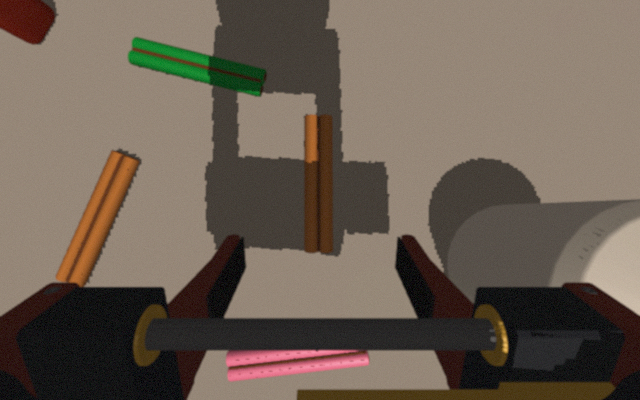

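The wrist view shows stick A between the fingers, centred near (318,185), with the jar on the right. The rough arm geometry says inserting with the tool pointing back towards the robot is feasible, gripping each stick at its robot-side end. I'll check this by IK.

```bash
cat >> h.py <<'E'
K=dict(h=312.5,L2=563.,L3=np.hypot(484.7,77.4),o=np.arctan2(77.4,484.7),L6=309.8)
def ik(r,z,sum_):
    wr=r-K['L6']*np.sin(sum_); wz=z-K['L6']*np.cos(sum_)-K['h']; D=np.hypot(wr,wz)
    be=np.arccos((D*D-K['L2']**2-K['L3']**2)/(2*K['L2']*K['L3'])); g=np.arctan2(K['L3']*np.sin(be),K['L2']+K['L3']*np.cos(be))
    q2=np.arctan2(wr,wz)-g; q3=be-K['o']; return np.round([q2,q3,sum_-q2-q3],2)
E
python3 - <<'E'
from h import *
for a in (0,5,8,10,15): print('A',a,ik(424,3,np.pi-np.radians(a)),'B',ik(507,3,np.pi-np.radians(a)))
for a in (90,80,70,60):
  for z in (210,260,330): print('jar',a,z,ik(568,z,np.pi+np.radians(a)))
from workcell import *
o=get_obs(); st(o); cur=meas(o)
g=pose([424.3,5.3,60],183.7,-5); delta(cur,g); delta(g,pose([424.3,5.3,3],183.7,-5))
# jar mouth from 2 views
t=load('top0'); s=load('scene0')
for r,b in ((t,(262,172,304,212)),(s,(300,212,340,236))):
    x0,y0,x1,y1=b; g=cv2.cvtColor(r['pixels'],cv2.COLOR_RGB2GRAY)[y0:y1,x0:x1]; print(g[::2,::2])
E
```

```text
A 0 [0.56 2.17 0.41] B [0.62 1.99 0.53]
A 5 [0.55 2.22 0.28] B [0.6  2.05 0.4 ]
A 8 [0.55 2.26 0.2 ] B [0.6  2.08 0.32]
A 10 [0.55 2.28 0.14] B [0.59 2.1  0.27]
A 15 [ 0.56  2.33 -0.01] B [0.59 2.16 0.13]
jar 90 210 [1.15 1.   2.56]
jar 90 260 [1.09 1.01 2.61]
jar 90 330 [1.01 1.02 2.69]
jar 80 210 [1.08 1.03 2.43]
jar 80 260 [1.02 1.03 2.48]
jar 80 330 [0.94 1.02 2.57]
jar 70 210 [1.   1.08 2.29]
jar 70 260 [0.94 1.07 2.35]
jar 70 330 [0.87 1.05 2.44]
jar 60 210 [0.91 1.15 2.13]
jar 60 260 [0.85 1.13 2.2 ]
jar 60 330 [0.79 1.1  2.3 ]
t 1.98 q [0.016, 0.58, 1.689, -0.019, 1.219, -1.614] p [524.7, 14.8, 120.8] F [0.1, -0.3, 0.2] w 87.6 g 0.0
[[-0.938, -0.069, -0.34], [-0.065, 0.998, -0.024], [0.34, -0.0, -0.94]]
shift [0.2471, -0.0085, 0.3049] turn [-0.0005, -0.2897, 0.003] dist 117.8 deg 24.9
shift [0.0166, 0.0, 0.1893] turn [0.0, 0.0, 0.0] dist 57.0 deg 0.0
[[108 107 107 107 108 112 117 123 133 141 139 138 135 127 119 113 109 109
  107 108 107]
 [107 108 108 110 120 134 145 153 156 159 158 157 156 151 145 134 122 114
  108 107 108]
 [107 109 109 120 143 155 159 159 159 158 158 158 1
[... 1872 characters left out ...]
 150 150
  150 150]
 [150 150 149 150 163 155 188 148 112 104 104 110 148 203 165 149 150 150
  149 150]
 [150 150 150 158 221 203 174 102 102 106 105 103 117 173 190 183 175 150
  150 150]
 [150 150 172 220 222 209 160 105 105 105 105 105 105 146 153 184 184 179
  150 150]
 [150 169 223 224 225 216 197 145 105 105 105 105 142 190 102 185 184 184
  166 150]
 [150 216 225 226 226 226 160 152 188 209 203 173 120 102 103 183 185 184
  187 142]
 [169 225 226 226 226 226 226 186 115 112 108 105 136 188 189 190 188 187
  184 143]
 [189 226 226 226 226 227 231 240 241 225 215 208 206 200 196 193 191 188
  187 132]
 [195 218 226 226 227 230 237 242 241 229 217 210 206 202 198 196 193 191
  183 118]]
```

Call:
{"name": "step_arm", "arguments": {
  "deltas": [
    [[0.247,-0.0085,0.305],[0,-0.29,0.003],1],
    [[0.247,-0.0085,0.305],[0,-0.29,0.003],1],
    [[0.247,-0.0085,0.305],[0,-0.29,0.003],1],
    [[0.247,-0.0085,0.305],[0,-0.29,0.003],1],
    [[0.247,-0.0085,0.305],[0,-0.29,0.003],1],
    [[0.247,-0.0085,0.305],[0,-0.29,0.003],1],
    [[0.247,-0.0085,0.305],[0,-0.29,0.003],1]
  ]
}}

```text
t: 2.57
ee_pos: [425.0, 4.7, 60.6]
orientation: [-0.099, 3.052, 0.003]
ft_force: [0.6, -0.4, 0.4]
width: 88.0
grasp_force: 0.0
```

Run:
```python
from h import *; from workcell import *
o=get_obs(); log(o); st(o); delta(meas(o),pose([424.3,5.3,3],183.7,-5))
t=load('top0'); s=load('scene0')
P=[]
for r,b,th in ((t,(270,180,292,203),105),(s,(308,218,335,230),118)):
    x0,y0,x1,y1=b; g=cv2.cvtColor(r['pixels'],cv2.COLOR_RGB2GRAY)[y0:y1,x0:x1]; m=(g<th).astype(np.uint8)
    n,l,stt,c=cv2.connectedComponentsWithStats(m); i=1+np.argmax(stt[1:,4]); p=c[i]+[x0,y0]; print(stt[i],p,onz(r,p,175).round(1)); P.append(ray(r,p))
(o1,d1),(o2,d2)=P; k=np.linalg.lstsq(np.stack([d1,-d2],1),o2-o1,rcond=None)[0]; print(o1+k[0]*d1,o2+k[1]*d2)
```

```text
t 2.57 q [-0.022, 0.411, 2.213, 0.016, 0.43, -1.671] p [425.0, 4.7, 60.6] F [0.6, -0.4, 0.4] w 88.0 g 0.0
[[-0.994, -0.065, 0.088], [-0.064, 0.998, 0.005], [-0.088, -0.001, -0.996]]
shift [0.0191, 0.0023, 0.1909] turn [-0.0007, 0.0008, 0.0001] dist 57.6 deg 0.1
[  3   4  16  16 200] [280.69 191.56] [539.6 189.2 175. ]
[ 5  2 13  8 79] [318.83544304 223.3164557 ] [540.  192.4 175. ]
[540.09039819 189.51754116 172.46803562] [541.01647206 189.71149619 172.65821045]
```

Call:
{"name": "step_arm", "arguments": {
  "deltas": [
    [[0.01,0.002,0.1],[0,0,0],1],
    [[0.019,0.002,0.15],[0,0,0],1],
    [[0.019,0.002,0.175],[0,0,0],1],
    [[0.019,0.002,0.19],[0,0,0],1],
    [[0.019,0.002,0.19],[0,0,0],1],
    [[0.019,0.002,0.19],[0,0,0],-1],
    [[0.019,0.002,0.19],[0,0,0],-1],
    [[0.019,0.002,0.19],[0,0,0],-1],
    [[0.019,0.002,0.19],[0,0,0],-1],
    [[0.019,0.002,0.19],[0,0,0],-1],
    [[0.019,0.002,0.19],[0,0,0],-1],
    [[0.019,0.002,0.19],[0,0,0],-1],
    [[0.019,0.002,0.19],[0,0,0],-1],
    [[0.019,0.002,0.19],[0,0,0],-1]
  ]
}}

```text
t: 3.73
ee_pos: [423.3, 4.3, 2.1]
orientation: [-0.096, 3.053, 0.003]
ft_force: [-0.2, -0.3, 1.3]
width: 31.2
grasp_force: 0.0
```

Run:
```python
from h import *; from workcell import *
o=get_obs(); log(o); st(o); c=meas(o)
# next: raise to clear, going out
g=pose([440,60,320],190,30); delta(c,g)
D=[json.loads(l) for l in open('log.txt')]
A=[];b=[]
for q,p in D:
    s2,c2=np.sin(q[1]),np.cos(q[1]);s3,c3=np.sin(q[1]+q[2]),np.cos(q[1]+q[2]);s5,c5=np.sin(q[1]+q[2]+q[4]),np.cos(q[1]+q[2]+q[4])
    A+=[[1,0,s2,s3,c3,s5],[0,1,c2,c3,-s3,c5]];b+=[np.hypot(*p[:2]),p[2]]
x=np.linalg.lstsq(np.array(A),b,rcond=None)[0]; print(x.round(1),(A@x-b).round(2))
```

```text
t 3.73 q [-0.023, 0.554, 2.224, 0.024, 0.277, -1.679] p [423.3, 4.3, 2.1] F [-0.2, -0.3, 1.3] w 31.2 g 0.0
[[-0.994, -0.063, 0.087], [-0.063, 0.998, 0.004], [-0.087, -0.001, -0.996]]
shift [-0.1589, 0.1807, -1.0501] turn [0.0157, 0.4065, -0.0738] dist 323.2 deg 35.5
[2.000e-01 3.125e+02 5.630e+02 4.848e+02 7.740e+01 3.098e+02] [-0.    0.    0.   -0.   -0.   -0.01 -0.    0.    0.    0.  ]
```

Call:
{"name": "step_arm", "arguments": {
  "deltas": [
    [[0,0,0],[0,0,0],-1],
    [[0,0,0],[0,0,0],-1],
    [[0,0,0],[0,0,0],-1],
    [[0,0,0],[0,0,0],-1],
    [[0,0,-0.05],[0,0,0],-1],
    [[0,0,-0.15],[0,0,0],-1],
    [[0,0,-0.25],[0,0,0],-1],
    [[0,0,-0.35],[0,0.0,0],-1],
    [[0,0,-0.45],[0,0,0],-1],
    [[0,0,-0.55],[0,0,0],-1],
    [[0,0,-0.65],[0,0,0],-1],
    [[0,0,-0.75],[0,0,0],-1],
    [[0,0,-0.85],[0,0,0],-1],
    [[0,0,-0.95],[0,0,0],-1],
    [[0,0,-0.95],[0,0,0],-1]
  ]
}}

```text
t: 4.98
ee_pos: [401.1, 3.0, 291.2]
orientation: [-0.096, 3.044, 0.002]
ft_force: [1.6, -1.2, 0.5]
width: 26.1
grasp_force: 29.9
```

Run:
```python
from h import *; from workcell import *
o=get_obs(); log(o); st(o); c=meas(o)
print(ik(424,330,np.pi+.9),ik(450,330,np.pi+1.2),ik(560,330,np.pi+np.radians(75)))
g=pose([430,60,320],190,70); delta(c,g)
g=pose([420,100,320],193,70); delta(c,g)
```

```text
t 4.98 q [-0.027, -0.063, 2.07, 0.008, 1.039, -1.665] p [401.1, 3.0, 291.2] F [1.6, -1.2, 0.5] w 26.1 g 29.9
[[-0.993, -0.063, 0.096], [-0.063, 0.998, 0.004], [-0.096, -0.002, -0.995]]
[0.49 1.54 2.01] [0.68 1.4  2.25] [0.9  1.06 2.49]
shift [-0.117, 0.1834, -0.0855] turn [0.0415, 0.8775, -0.0682] dist 70.1 deg 75.7
shift [-0.0923, 0.3186, -0.0881] turn [0.0615, 0.8763, -0.1] dist 102.9 deg 76.0
```

Call:
{"name": "step_arm", "arguments": {
  "deltas": [
    [[-0.03,0.04,-0.03],[0.01,0.1,-0.01],-1],
    [[-0.06,0.1,-0.1],[0.02,0.2,-0.02],-1],
    [[-0.117,0.183,-0.1],[0.0415,0.8775,-0.068],-1],
    [[-0.117,0.183,-0.1],[0.0415,0.8775,-0.068],-1],
    [[-0.117,0.183,-0.1],[0.0415,0.8775,-0.068],-1],
    [[-0.117,0.183,-0.1],[0.0415,0.8775,-0.068],-1],
    [[-0.117,0.183,-0.1],[0.0415,0.8775,-0.068],-1],
    [[-0.117,0.183,-0.1],[0.0415,0.8775,-0.068],-1],
    [[-0.117,0.183,-0.1],[0.0415,0.8775,-0.068],-1],
    [[-0.117,0.183,-0.1],[0.0415,0.8775,-0.068],-1],
    [[-0.117,0.183,-0.1],[0.0415,0.8775,-0.068],-1],
    [[-0.117,0.183,-0.1],[0.0415,0.8775,-0.068],-1],
    [[-0.117,0.183,-0.1],[0.0415,0.8775,-0.068],-1],
    [[-0.117,0.183,-0.1],[0.0415,0.8775,-0.068],-1],
    [[-0.117,0.183,-0.1],[0.0415,0.8775,-0.068],-1],
    [[-0.117,0.183,-0.1],[0.0415,0.8775,-0.068],-1],
    [[-0.117,0.183,-0.1],[0.0415,0.8775,-0.068],-1]
  ]
}}

```text
t: 6.4
ee_pos: [427.5, 59.9, 319.9]
orientation: [0.168, -1.908, 0.116]
ft_force: [0.3, 0.1, 0.3]
width: 26.2
grasp_force: 29.9
```

Run:
```python
from h import *; from workcell import *
o=get_obs(); log(o); st(o)
a=[]
for n in ('scene','wrist'):
    r=get_image(n); np.savez(f'pics/{n}2.npz',**r); a.append(r['pixels'][:,:,::-1])
    print(n,np.round(r['T'],2).tolist(),r['fx'])
cv2.imwrite('pics/v2.png',cv2.resize(np.vstack(a),(480,600)))
```

```text
t 6.4 q [0.137, 0.683, 1.454, -0.044, 2.232, -1.612] p [427.5, 59.9, 319.9] F [0.3, 0.1, 0.3] w 26.2 g 29.9
[[-0.331, -0.173, -0.928], [-0.06, 0.985, -0.163], [0.942, 0.002, -0.336]]
scene [[-0.94, -0.21, 0.27, 153.94], [-0.34, 0.57, -0.75, 1193.33], [-0.0, -0.8, -0.6, 1033.97], [0.0, 0.0, 0.0, 1.0]] 512.1928670167608
wrist [[-0.17, 0.6, -0.78, 550.36], [0.98, 0.11, -0.14, 81.52], [0.0, -0.79, -0.61, 454.0], [0.0, 0.0, 0.0, 1.0]] 309.5120957646411
```

View pics/v2.png

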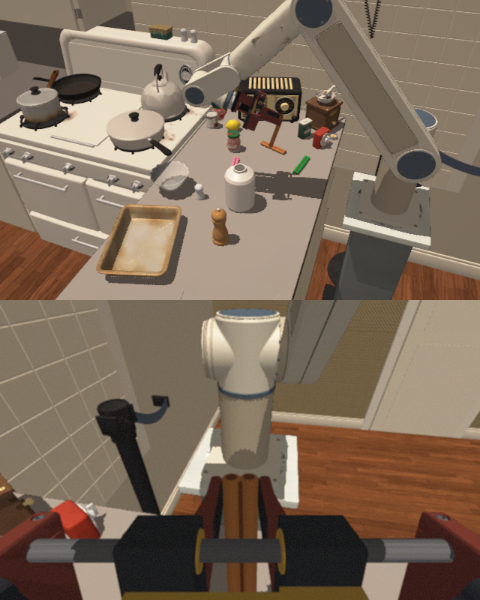

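```bash
cat >> h.py <<'E'
def held(c,gt=5,off=4,e=15):
    p,R=c; t=np.radians(gt); f=-R[:,0]*np.cos(t)+R[:,2]*np.sin(t); C=p-off*R[:,2]; return C-e*f,C+(130-e)*f,f
E
python3 - <<'E'
from h import *; from workcell import *
o=get_obs(); up,lo,f=held(meas(o)); print(up.round(1),lo.round(1),f.round(3),'slant',np.degrees(np.arccos(-f[2])))
r=load('scene2'); a,b=proj(r,up),proj(r,lo); print(a,b)
im=r['pixels'][:,:,::-1].copy()
for q in (a,b): cv2.circle(im,tuple(int(v*16) for v in q),2*16,(255,255,0),-1,cv2.LINE_AA,4)
m=((a+b)/2).astype(int); cv2.imwrite('pics/c2.png',cv2.resize(im[m[1]-50:m[1]+50,m[0]-65:m[0]+65],None,fx=6,fy=6,interpolation=cv2.INTER_CUBIC))
E
```

```text
[427.5  59.9 335.4] [459.7  65.8 209.6] [ 0.248  0.045 -0.968] slant 14.599496263082983
[376.23948556 155.17386661] [361.7995158  193.06502107]
```

View pics/c2.png

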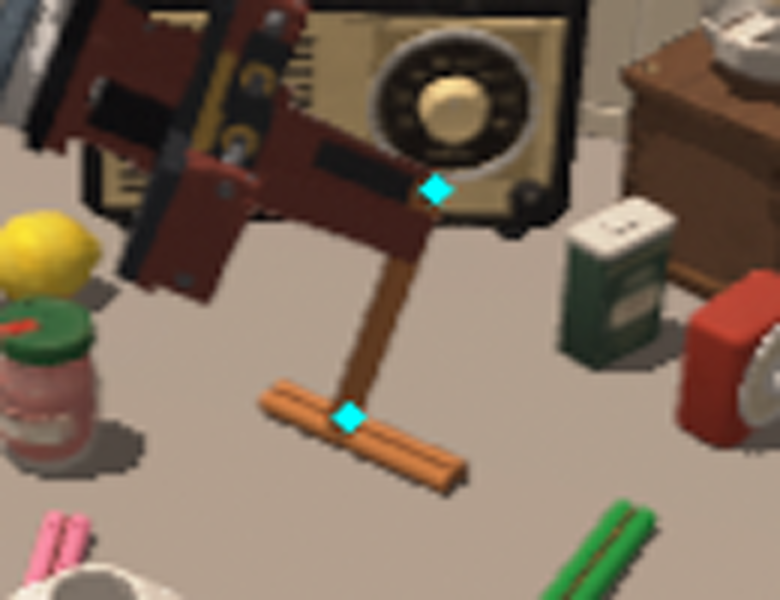

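The predicted stick ends, marked at (436,188) and (348,417) in the crop, coincide with the held stick, so the grasp model is good. Next I'll move its lower end over the mouth.

```bash
cat >> h.py <<'E'
def insert_pose(M,az,a,depth,gt=5,off=4,e=15):
    """pose whose held stick runs through mouth point M with its lower end 'depth' mm past it"""
    g=pose([0,0,0],az,a); up,lo,f=held(g,gt,off,e); return M+depth*f-lo,g[1]
E
python3 - <<'E'
from h import *; from workcell import *
o=get_obs(); c=meas(o); M=np.array([540,190,175.])
for d in (-35,0,80):
    g=insert_pose(M,199,75,d); print(d,g[0].round(1),ik(np.hypot(*g[0][:2]),g[0][2],np.pi+np.radians(75))); delta(c,g)
E
```

```text
-35 [511.7 180.3 321.7] [0.88 1.12 2.45]
shift [-0.1099, 0.3464, -0.3282] turn [0.1006, 0.0535, -0.0302] dist 146.9 deg 10.1
0 [517.5 182.2 287.2] [0.92 1.11 2.42]
shift [-0.2249, 0.3494, -0.3085] turn [0.1006, 0.0535, -0.0302] dist 155.3 deg 10.1
80 [530.6 186.8 208.4] [1.03 1.07 2.35]
shift [-0.4876, 0.3562, -0.2635] turn [0.1006, 0.0535, -0.0302] dist 197.7 deg 10.1
```

Call:
{"name": "step_arm", "arguments": {
  "deltas": [
    [[-0.03,0.07,-0.07],[0.02,0.01,-0.006],-1],
    [[-0.06,0.18,-0.16],[0.05,0.025,-0.015],-1],
    [[-0.09,0.27,-0.25],[0.08,0.04,-0.025],-1],
    [[-0.11,0.32,-0.3],[0.1,0.0535,-0.03],-1],
    [[-0.11,0.3464,-0.3282],[0.1006,0.0535,-0.03],-1],
    [[-0.11,0.3464,-0.3282],[0.1006,0.0535,-0.03],-1],
    [[-0.11,0.3464,-0.3282],[0.1006,0.0535,-0.03],-1],
    [[-0.11,0.3464,-0.3282],[0.1006,0.0535,-0.03],-1]
  ]
}}

```text
t: 7.17
ee_pos: [511.4, 179.5, 321.0]
orientation: [0.302, -1.812, 0.233]
ft_force: [-1.0, 0.6, -0.4]
width: 26.3
grasp_force: 29.9
```

Run:
```python
from h import *; from workcell import *
o=get_obs(); st(o); c=meas(o); up,lo,f=held(c); print(lo.round(1))
M=np.array([540,190,175.])
a=[]
for n in ('scene','top'):
    r=get_image(n); np.savez(f'pics/{n}3.npz',**r); im=r['pixels'][:,:,::-1].copy()
    m=proj(r,M).astype(int); print(n,proj(r,up),proj(r,lo),proj(r,M))
    a.append(cv2.resize(im[m[1]-60:m[1]+30,m[0]-40:m[0]+40],None,fx=5,fy=5,interpolation=cv2.INTER_CUBIC))
cv2.imwrite('pics/v3.png',np.hstack(a))
for d in (0,80):
    g=insert_pose(M,199,75,d); delta(c,g)
```

```text
t 7.17 q [0.321, 0.876, 1.124, -0.015, 2.452, -1.585] p [511.4, 179.5, 321.0] F [-1.0, 0.6, -0.4] w 26.3 g 29.9
[[-0.243, -0.325, -0.914], [-0.083, 0.946, -0.314], [0.966, -0.0, -0.257]]
[533.7 187.1 208.7]
scene [330.31794764 172.08887463] [321.63505981 212.7051152 ] [319.14421211 222.77989214]
top [275.1539641  190.53459463] [279.78275982 191.50003557] [280.33394471 191.40791993]
shift [-0.1143, 0.0022, 0.0075] turn [0.0005, -0.0013, -0.0002] dist 34.4 deg 0.1
shift [-0.38, 0.0022, 0.0303] turn [0.0005, -0.0013, -0.0002] dist 114.4 deg 0.1
```

View pics/v3.png

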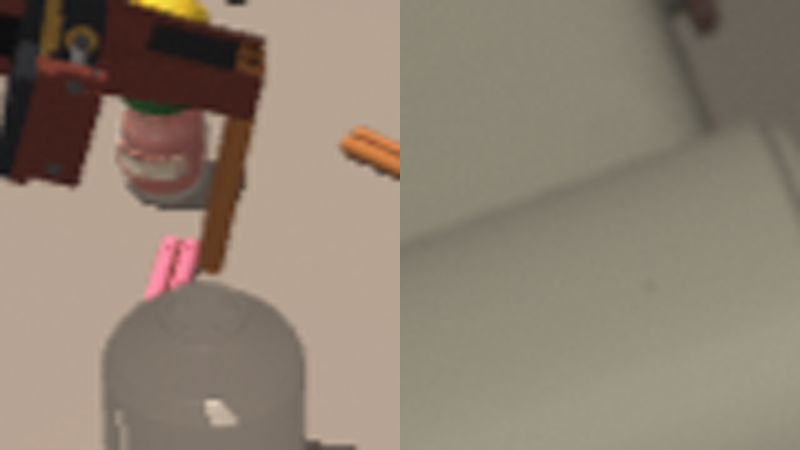

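The scene crop shows the stick's lower end at (210,270), directly above the mouth ring at (203,312), as predicted. I'll insert it slowly and watch the force.

Call:
{"name": "step_arm", "arguments": {
  "deltas": [
    [[-0.04,0.002,0.003],[0,0,0],-1],
    [[-0.09,0.002,0.006],[0,0,0],-1],
    [[-0.13,0.002,0.009],[0,0,0],-1],
    [[-0.16,0.002,0.011],[0,0,0],-1],
    [[-0.185,0.002,0.013],[0,0,0],-1],
    [[-0.2,0.002,0.015],[0,0,0],-1],
    [[-0.2,0.002,0.015],[0,0,0],-1]
  ]
}}

```text
t: 7.85
ee_pos: [521.8, 184.4, 260.2]
orientation: [0.303, -1.81, 0.233]
ft_force: [0.4, 1.1, -0.4]
width: 26.3
grasp_force: 29.9
```

Run:
```python
from h import *; from workcell import *
o=get_obs(); st(o); c=meas(o); up,lo,f=held(c); print(lo.round(1))
print(o['moment'])
M=np.array([540,190,175.])
g=insert_pose(M,199,75,85); delta(c,g)
```

```text
t 7.85 q [0.323, 0.96, 1.1, -0.012, 2.394, -1.582] p [521.8, 184.4, 260.2] F [0.4, 1.1, -0.4] w 26.3 g 29.9
[[-0.241, -0.326, -0.914], [-0.083, 0.946, -0.315], [0.967, 0.0, -0.255]]
[543.9 192.  147.8]
[ 0.17727814 -0.40626446 -0.00188219]
shift [-0.191, -0.0021, 0.0161] turn [-0.0, -0.0027, 0.0] dist 57.5 deg 0.2
```

No contact force. I'll go deeper.

Call:
{"name": "step_arm", "arguments": {
  "deltas": [
    [[-0.04,-0.002,0.003],[0,0,0],-1],
    [[-0.09,-0.002,0.007],[0,0,0],-1],
    [[-0.14,-0.002,0.012],[0,0,0],-1],
    [[-0.17,-0.002,0.014],[0,0,0],-1],
    [[-0.19,-0.002,0.016],[0,0,0],-1],
    [[-0.19,-0.002,0.016],[0,0,0],-1]
  ]
}}

```text
t: 8.35
ee_pos: [531.3, 187.0, 203.3]
orientation: [0.303, -1.809, 0.233]
ft_force: [-0.9, 0.4, -1.7]
width: 26.4
grasp_force: 29.9
```

Run:
```python
from h import *; from workcell import *
o=get_obs(); st(o); c=meas(o); up,lo,f=held(c); print(lo.round(1),up.round(1))
```

```text
t 8.35 q [0.322, 1.041, 1.068, -0.013, 2.347, -1.582] p [531.3, 187.0, 203.3] F [-0.9, 0.4, -1.7] w 26.4 g 29.9
[[-0.24, -0.326, -0.914], [-0.083, 0.946, -0.315], [0.967, 0.0, -0.254]]
[553.3 194.6  91. ] [532.5 187.5 219.1]
```

Call:
{"name": "step_arm", "arguments": {
  "deltas": [
    [[0,0,0],[0,0,0],0.3],
    [[0,0,0],[0,0,0],0.3],
    [[0,0,0],[0,0,0],0.3],
    [[0,0,0],[0,0,0],0.3],
    [[0,0,0],[0,0,0],0.3],
    [[0,0,0],[0,0,0],0.3],
    [[0,0,0],[0,0,0],0.3],
    [[0.05,0,0],[0,0,0],0.3],
    [[0.15,0,0],[0,0,0],0.3],
    [[0.28,0,0],[0,0,0],0.3],
    [[0.38,0,0],[0,0,0],0.5],
    [[0.4,0,0],[0,0,0],1],
    [[0.4,0,0],[0,0,0],1]
  ]
}}

```text
t: 9.43
ee_pos: [502.6, 177.1, 324.6]
orientation: [0.304, -1.817, 0.232]
ft_force: [-0.0, -0.5, -0.3]
width: 73.8
grasp_force: 0.0
```

Run:
```python
from h import *; from workcell import *
o=get_obs(); st(o); c=meas(o)
r=get_image('scene'); np.savez('pics/scene4.npz',**r); im=r['pixels'][:,:,::-1]
cv2.imwrite('pics/v4.png',cv2.resize(im[140:300,220:400],None,fx=3.5,fy=3.5,interpolation=cv2.INTER_CUBIC))
# stick B in this view: brown mask
hsv=cv2.cvtColor(r['pixels'],cv2.COLOR_RGB2HSV); m=np.zeros((400,640),np.uint8); m[170:230,330:420]=cv2.inRange(hsv,(3,110,60),(20,255,255))[170:230,330:420]
cc=max(cv2.findContours(m,0,1)[0],key=cv2.contourArea); q=cv2.minAreaRect(cc); print(q,onz(r,q[0],9).round(1))
u=np.array([.947,-.321]); B=np.array([521.9,-197]); e=B-50*u; print('grip',e)
g=pose([480,100,330],175,20); delta(c,g)
delta(g,pose([*e,90],161.3,-6)); print(ik(np.hypot(*e),3,np.pi-np.radians(8)))
```

```text
t 9.43 q [0.322, 0.856, 1.152, -0.014, 2.439, -1.584] p [502.6, 177.1, 324.6] F [-0.0, -0.5, -0.3] w 73.8 g 0.0
[[-0.248, -0.326, -0.912], [-0.085, 0.946, -0.314], [0.965, 0.0, -0.262]]
((363.91754150390625, 196.18557739257812), (35.94325637817383, 6.498215675354004), 23.96249008178711) [ 521.9 -193.4    9. ]
grip [ 474.55 -180.95]
shift [0.058, -0.2186, 0.1448] turn [-0.2135, -0.6281, 0.1963] dist 80.6 deg 59.5
shift [-0.3333, -0.9345, 0.73] turn [-0.0196, -0.3011, 0.1596] dist 369.5 deg 29.3
[0.6  2.08 0.32]
```

View pics/v4.png

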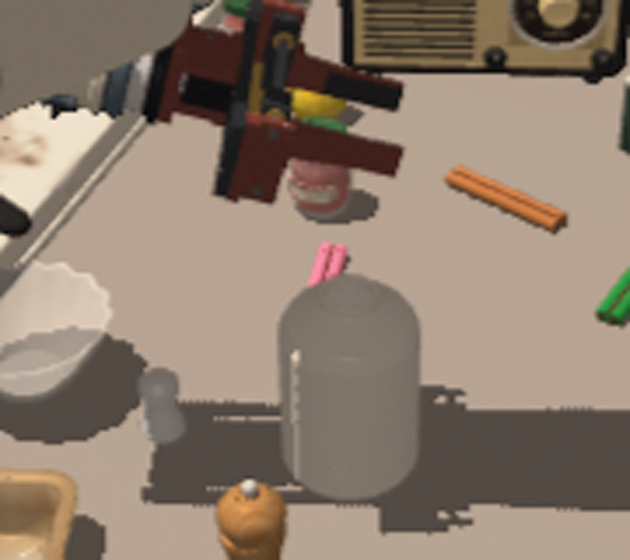

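Stick A is in the jar: nothing protrudes above the ring at (350,293) and the jar stands where it did. Stick B at crop (505,198) is next.

Call:
{"name": "step_arm", "arguments": {
  "deltas": [
    [[0.058,-0.2186,0.1448],[-0.2135,-0.6281,0.1963],1],
    [[0.058,-0.2186,0.1448],[-0.2135,-0.6281,0.1963],1],
    [[0.058,-0.2186,0.1448],[-0.2135,-0.6281,0.1963],1],
    [[0.058,-0.2186,0.1448],[-0.2135,-0.6281,0.1963],1],
    [[0.058,-0.2186,0.1448],[-0.2135,-0.6281,0.1963],1],
    [[0.058,-0.2186,0.1448],[-0.2135,-0.6281,0.1963],1],
    [[0.058,-0.2186,0.1448],[-0.2135,-0.6281,0.1963],1],
    [[0.058,-0.2186,0.1448],[-0.2135,-0.6281,0.1963],1],
    [[0.058,-0.2186,0.1448],[-0.2135,-0.6281,0.1963],1],
    [[0.058,-0.2186,0.1448],[-0.2135,-0.6281,0.1963],1]
  ]
}}

```text
t: 10.32
ee_pos: [478.7, 99.5, 327.1]
orientation: [-0.124, -2.786, -0.019]
ft_force: [-0.3, -0.3, -0.2]
width: 87.7
grasp_force: 0.0
```

Call:
{"name": "step_arm", "arguments": {
  "deltas": [
    [[-0.3333,-0.9345,0.73],[-0.02,-0.3,0.16],1],
    [[-0.3333,-0.9345,0.73],[-0.02,-0.3,0.16],1],
    [[-0.3333,-0.9345,0.73],[-0.02,-0.3,0.16],1],
    [[-0.3333,-0.9345,0.73],[-0.02,-0.3,0.16],1],
    [[-0.3333,-0.9345,0.73],[-0.02,-0.3,0.16],1],
    [[-0.3333,-0.9345,0.73],[-0.02,-0.3,0.16],1],
    [[-0.3333,-0.9345,0.73],[-0.02,-0.3,0.16],1],
    [[-0.3333,-0.9345,0.73],[-0.02,-0.3,0.16],1],
    [[-0.3333,-0.9345,0.73],[-0.02,-0.3,0.16],1],
    [[-0.3333,-0.9345,0.73],[-0.02,-0.3,0.16],1],
    [[-0.3333,-0.9345,0.73],[-0.02,-0.3,0.16],1],
    [[-0.3333,-0.9345,0.73],[-0.02,-0.3,0.16],1]
  ]
}}

```text
t: 11.32
ee_pos: [472.9, -181.0, 86.3]
orientation: [0.496, 3.007, -0.028]
ft_force: [0.9, -0.1, -0.8]
width: 87.6
grasp_force: 0.0
```

Run:
```python
from h import *; from workcell import *
o=get_obs(); st(o); c=meas(o)
u=np.array([.947,-.321]); B=np.array([521.9,-195.5]); e=B-50*u
delta(c,pose([*e,3],161.3,-5))
r=get_image('wrist'); np.savez('pics/w5.npz',**r)
hsv=cv2.cvtColor(r['pixels'],cv2.COLOR_RGB2HSV); m=cv2.inRange(hsv,(6,110,40),(20,255,255)); m[:60]=0
for cc in sorted(cv2.findContours(m,0,1)[0],key=cv2.contourArea)[-3:]:
    q=cv2.minAreaRect(cc); print(cv2.contourArea(cc),[np.round(v,1) for v in q],onz(r,q[0],8).round(1),[onz(r,b,10).round(0)[:2].tolist() for b in cv2.boxPoints(q)])
# first stick seen in mouth from top?
r=get_image('top'); np.savez('pics/top5.npz',**r); mm=proj(r,[540,190,175]).astype(int); print(mm)
cv2.imwrite('pics/v5.png',cv2.resize(r['pixels'][mm[1]-30:mm[1]+45,mm[0]-30:mm[0]+45,::-1],None,fx=7,fy=7,interpolation=cv2.INTER_CUBIC))
```

```text
t 11.32 q [-0.391, 0.435, 2.039, 0.006, 0.573, -1.64] p [472.9, -181.0, 86.3] F [0.9, -0.1, -0.8] w 87.6 g 0.0
[[-0.943, 0.321, 0.09], [0.32, 0.947, -0.033], [-0.095, -0.003, -0.995]]
shift [0.0229, 0.0073, 0.2767] turn [-0.0018, 0.0055, -0.0004] dist 83.3 deg 0.5
901.0 [array([492. , 334.5]), array([63.8, 28.3]), np.float64(78.4)] [669.2 -65.3   8. ] [[624.0, -80.0], [625.0, -55.0], [714.0, -51.0], [713.0, -79.0]]
3678.5 [array([456. , 388.5]), array([ 21., 318.]), np.float64(90.0)] [ 737.9 -112.2    8. ] [[664.0, -272.0], [772.0, 52.0], [808.0, 53.0], [696.0, -284.0]]
3835.5 [array([320.5, 247.5]), array([133.,  33.]), np.float64(90.0)] [ 517.6 -195.8    8. ] [[454.0, -188.0], [463.0, -163.0], [592.0, -204.0], [582.0, -234.0]]
[280 191]
```

View pics/v5.png

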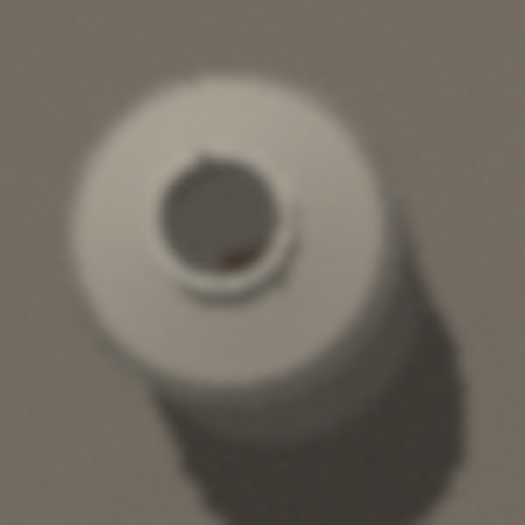

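The top view shows the first stick's brown in the mouth at (235,262), on the robot side, well below the rim. The wrist camera confirms stick B's near end at about (459,-175). Grasping it now.

Call:
{"name": "step_arm", "arguments": {
  "deltas": [
    [[0.01,0.007,0.12],[0,0.0055,0],1],
    [[0.023,0.007,0.2],[0,0.0055,0],1],
    [[0.023,0.007,0.25],[0,0.0055,0],1],
    [[0.023,0.007,0.275],[0,0.0055,0],1],
    [[0.023,0.007,0.275],[0,0.0055,0],1],
    [[0.023,0.007,0.275],[0,0.0055,0],1],
    [[0.023,0.007,0.275],[0,0.0055,0],-1],
    [[0.023,0.007,0.275],[0,0.0055,0],-1],
    [[0.023,0.007,0.275],[0,0.0055,0],-1],
    [[0.023,0.007,0.275],[0,0.0055,0],-1],
    [[0.023,0.007,0.275],[0,0.0055,0],-1],
    [[0.023,0.007,0.275],[0,0.0055,0],-1],
    [[0.023,0.007,0.275],[0,0.0055,0],-1],
    [[0.023,0.007,0.275],[0,0.0055,0],-1],
    [[0.023,0.007,0.275],[0,0.0055,0],-1],
    [[0.023,0.007,0.275],[0,0.0055,0],-1],
    [[0.023,0.007,0.275],[0,0.0055,0],-1],
    [[0.023,0.007,0.275],[0,0.0055,0],-1],
    [[0.023,0.007,0.275],[0,0.0055,0],-1]
  ]
}}

```text
t: 13.0
ee_pos: [475.0, -180.0, 4.6]
orientation: [0.497, 3.012, -0.027]
ft_force: [0.0, 0.4, 0.1]
width: 26.2
grasp_force: 30.0
```

Run:
```python
from h import *; from workcell import *
o=get_obs(); st(o); c=meas(o)
g=pose([455,-165,330],163,0); delta(c,g)
delta(g,pose([425,60,330],190,60)); print(ik(429,330,np.pi+np.radians(60)))
```

```text
t 13.0 q [-0.387, 0.601, 2.047, 0.007, 0.403, -1.637] p [475.0, -180.0, 4.6] F [0.0, 0.4, 0.1] w 26.2 g 30.0
[[-0.943, 0.321, 0.085], [0.32, 0.947, -0.032], [-0.09, -0.003, -0.996]]
shift [-0.0189, 0.0228, -1.0874] turn [-0.0028, 0.0602, -0.0201] dist 326.4 deg 5.5
shift [0.3149, 0.688, 0.0] turn [0.1644, 0.6847, -0.2847] dist 227.0 deg 65.3
[0.58 1.49 2.12]
```

Call:
{"name": "step_arm", "arguments": {
  "deltas": [
    [[0,0,-0.05],[0,0,0],-1],
    [[0,0,-0.15],[0,0,0],-1],
    [[0,0,-0.25],[0,0,0],-1],
    [[0,0,-0.37],[0,0,0],-1],
    [[0,0,-0.5],[0,0,0],-1],
    [[0,0,-0.62],[0,0,0],-1],
    [[0,0,-0.74],[0,0,0],-1],
    [[0,0,-0.84],[0,0,0],-1],
    [[0,0,-0.94],[0,0,0],-1],
    [[0,0,-0.99],[0,0,0],-1],
    [[-0.01,0.01,-1.0],[0,0,0],-1],
    [[-0.01,0.01,-1.0],[0,0,0],-1]
  ]
}}

```text
t: 14.0
ee_pos: [454.3, -168.6, 304.6]
orientation: [0.496, 3.009, -0.027]
ft_force: [0.1, 1.1, -0.1]
width: 26.4
grasp_force: 30.0
```

Run:
```python
from h import *; from workcell import *
o=get_obs(); st(o); c=meas(o)
delta(c,pose([425,60,345],190,65)); print(ik(429,345,np.pi+np.radians(65)))
```

```text
t 14.0 q [-0.381, 0.071, 1.903, 0.003, 1.075, -1.626] p [454.3, -168.6, 304.6] F [0.1, 1.1, -0.1] w 26.4 g 30.0
[[-0.943, 0.321, 0.087], [0.32, 0.947, -0.033], [-0.093, -0.003, -0.996]]
shift [0.323, 0.6898, -0.1675] turn [0.1753, 0.7999, -0.3097] dist 234.0 deg 75.2
[0.61 1.46 2.21]
```

Call:
{"name": "step_arm", "arguments": {
  "deltas": [
    [[0.02,0.05,-0.03],[0.01,0.05,-0.02],-1],
    [[0.05,0.13,-0.08],[0.03,0.13,-0.05],-1],
    [[0.09,0.2,-0.12],[0.05,0.21,-0.08],-1],
    [[0.13,0.28,-0.1675],[0.07,0.29,-0.11],-1],
    [[0.17,0.36,-0.1675],[0.085,0.37,-0.14],-1],
    [[0.21,0.44,-0.1675],[0.1,0.45,-0.17],-1],
    [[0.25,0.52,-0.1675],[0.12,0.53,-0.2],-1],
    [[0.28,0.59,-0.1675],[0.14,0.61,-0.235],-1],
    [[0.3,0.64,-0.1675],[0.155,0.69,-0.27],-1],
    [[0.315,0.67,-0.1675],[0.17,0.75,-0.29],-1],
    [[0.323,0.69,-0.1675],[0.175,0.79,-0.305],-1],
    [[0.323,0.69,-0.1675],[0.175,0.8,-0.31],-1],
    [[0.323,0.69,-0.1675],[0.175,0.8,-0.31],-1],
    [[0.323,0.69,-0.1675],[0.175,0.8,-0.31],-1],
    [[0.323,0.69,-0.1675],[0.175,0.8,-0.31],-1]
  ]
}}

```text
t: 15.25
ee_pos: [424.3, 59.4, 344.7]
orientation: [0.175, -2.001, 0.11]
ft_force: [0.1, -0.1, -0.3]
width: 26.3
grasp_force: 30.0
```

```bash
cat > a.py <<'E'
from h import *; from workcell import *
import sys
o=get_obs(); st(o); c=meas(o); M=np.array([540,190,175.]); up,lo,f=held(c,5,2.5,15.5); print('lo',lo.round(1),'up',up.round(1),f.round(3))
for d in map(float,sys.argv[1:]): print(d); delta(c,insert_pose(M,199,65,d,5,2.5,15.5))
E
python3 a.py -40
python3 - <<'E'
from h import *; from workcell import *
r=get_image('scene'); np.savez('pics/scene6.npz',**r); up,lo,f=held(meas(get_obs()),5,2.5,15.5); a,b=proj(r,up),proj(r,lo); print(a,b)
im=r['pixels'][:,:,::-1].copy()
for q in (a,b): cv2.circle(im,tuple(int(v*16) for v in q),2*16,(255,255,0),-1,cv2.LINE_AA,4)
m=((a+b)/2).astype(int); cv2.imwrite('pics/v6.png',cv2.resize(im[m[1]-40:m[1]+60,m[0]-80:m[0]+45],None,fx=5,fy=5,interpolation=cv2.INTER_CUBIC))
E
```

```text
t 15.25 q [0.136, 0.605, 1.465, -0.042, 2.206, -1.613] p [424.3, 59.4, 344.7] F [0.1, -0.1, -0.3] w 26.3 g 30.0
[[-0.416, -0.172, -0.893], [-0.074, 0.985, -0.156], [0.906, 0.001, -0.423]]
lo [465.1  66.7 238.2] up [421.3  58.9 360.4] [ 0.337  0.06  -0.94 ]
-40.0
shift [-0.1934, 0.3333, -0.2117] turn [0.096, 0.0002, -0.0439] dist 131.9 deg 9.1
[379.22950389 146.99436559] [360.25352872 184.24041132]
```

View pics/v6.png

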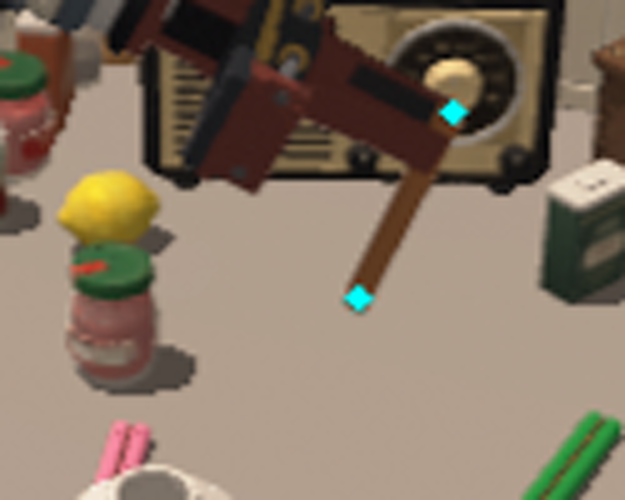

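The held stick's ends again match the prediction, at (454,112) and (358,298). Moving over the mouth.

Call:
{"name": "step_arm", "arguments": {
  "deltas": [
    [[-0.02,0.07,-0.05],[0.02,0,-0.01],-1],
    [[-0.06,0.17,-0.11],[0.05,0,-0.02],-1],
    [[-0.12,0.26,-0.165],[0.08,0,-0.035],-1],
    [[-0.17,0.31,-0.195],[0.096,0,-0.044],-1],
    [[-0.19,0.333,-0.21],[0.096,0,-0.044],-1],
    [[-0.1934,0.3333,-0.2117],[0.096,0,-0.044],-1],
    [[-0.1934,0.3333,-0.2117],[0.096,0,-0.044],-1],
    [[-0.1934,0.3333,-0.2117],[0.096,0,-0.044],-1]
  ]
}}

```text
t: 15.97
ee_pos: [487.6, 171.3, 319.5]
orientation: [0.332, -1.984, 0.211]
ft_force: [0.2, 0.3, -0.5]
width: 26.4
grasp_force: 30.0
```

```bash
python3 a.py 0 30 75
```

```text
t 15.97 q [0.32, 0.76, 1.237, -0.012, 2.281, -1.584] p [487.6, 171.3, 319.5] F [0.2, 0.3, -0.5] w 26.4 g 30.0
[[-0.398, -0.325, -0.858], [-0.137, 0.946, -0.294], [0.907, 0.001, -0.421]]
lo [526.6 184.8 212.9] up [484.7 170.3 335.1] [ 0.322  0.111 -0.94 ]
0.0
shift [-0.1348, 0.002, 0.0102] turn [0.0008, -0.001, 0.0002] dist 40.6 deg 0.1
30.0
shift [-0.2344, 0.002, 0.0188] turn [0.0008, -0.001, 0.0002] dist 70.6 deg 0.1
75.0
shift [-0.3839, 0.0019, 0.0316] turn [0.0008, -0.001, 0.0002] dist 115.6 deg 0.1
```

Call:
{"name": "step_arm", "arguments": {
  "deltas": [
    [[-0.04,0.002,0.003],[0,0,0],-1],
    [[-0.09,0.002,0.007],[0,0,0],-1],
    [[-0.135,0.002,0.01],[0,0,0],-1],
    [[-0.175,0.002,0.013],[0,0,0],-1],
    [[-0.205,0.002,0.016],[0,0,0],-1],
    [[-0.234,0.002,0.019],[0,0,0],-1],
    [[-0.234,0.002,0.019],[0,0,0],-1]
  ]
}}

```text
t: 16.55
ee_pos: [510.3, 181.3, 250.2]
orientation: [0.334, -1.98, 0.212]
ft_force: [-0.1, -0.5, -1.5]
width: 26.0
grasp_force: 30.0
```

```bash
python3 a.py 60 85
```

```text
t 16.55 q [0.324, 0.871, 1.187, -0.01, 2.223, -1.582] p [510.3, 181.3, 250.2] F [-0.1, -0.5, -1.5] w 26.0 g 30.0
[[-0.395, -0.327, -0.859], [-0.138, 0.945, -0.296], [0.908, 0.001, -0.418]]
lo [548.9 194.8 143.4] up [507.6 180.3 265.8] [ 0.318  0.111 -0.941]
60.0
shift [-0.0896, -0.0049, 0.0047] turn [-0.0005, -0.0034, 0.0011] dist 27.0 deg 0.3
85.0
shift [-0.1727, -0.005, 0.0115] turn [-0.0005, -0.0034, 0.0011] dist 51.9 deg 0.3
```

Call:
{"name": "step_arm", "arguments": {
  "deltas": [
    [[-0.03,-0.004,0.002],[0,0,0],-1],
    [[-0.07,-0.004,0.004],[0,0,0],-1],
    [[-0.11,-0.005,0.007],[0,0,0],-1],
    [[-0.145,-0.005,0.01],[0,0,0],-1],
    [[-0.165,-0.005,0.0115],[0,0,0],-1],
    [[-0.165,-0.005,0.0115],[0,0,0],-1]
  ]
}}

```text
t: 17.05
ee_pos: [527.5, 185.7, 204.3]
orientation: [0.334, -1.981, 0.212]
ft_force: [0.2, -0.1, -1.2]
width: 26.4
grasp_force: 30.0
```

```bash
python3 a.py
```

```text
t 17.05 q [0.322, 0.948, 1.141, -0.011, 2.192, -1.583] p [527.5, 185.7, 204.3] F [0.2, -0.1, -1.2] w 26.4 g 30.0
[[-0.395, -0.327, -0.858], [-0.138, 0.945, -0.296], [0.908, 0.001, -0.419]]
lo [566.1 199.3  97.6] up [524.7 184.8 220. ] [ 0.319  0.112 -0.941]
```

No contact. Releasing and withdrawing.

Call:
{"name": "step_arm", "arguments": {
  "deltas": [
    [[0,0,0],[0,0,0],0.3],
    [[0,0,0],[0,0,0],0.3],
    [[0,0,0],[0,0,0],0.3],
    [[0,0,0],[0,0,0],0.3],
    [[0,0,0],[0,0,0],0.3],
    [[0,0,0],[0,0,0],0.3],
    [[0,0,0],[0,0,0],0.3],
    [[0,0,0],[0,0,0],0.3],
    [[0.05,0,0],[0,0,0],0.3],
    [[0.15,0,0],[0,0,0],0.3],
    [[0.27,0,0],[0,0,0],0.3],
    [[0.38,0,0],[0,0,0],0.5],
    [[0.45,0,0],[0,0,0],1],
    [[0.45,0,0],[0,0,0],1]
  ]
}}

```text
t: 18.22
ee_pos: [473.7, 166.9, 333.9]
orientation: [0.335, -1.99, 0.211]
ft_force: [0.5, 1.0, 0.6]
width: 73.4
grasp_force: 0.0
```

Run:
```python
from h import *; from workcell import *
o=get_obs(); st(o)
r=get_image('scene'); np.savez('pics/scene7.npz',**r); s0=load('scene0')
hsv=cv2.cvtColor(r['pixels'],cv2.COLOR_RGB2HSV); h0=cv2.cvtColor(s0['pixels'],cv2.COLOR_RGB2HSV)
for n,b in (('abovejar',(295,165,345,236)),('jar',(295,215,345,282))):
    x0,y0,x1,y1=b; m=cv2.inRange(hsv,(3,110,30),(20,255,255))[y0:y1,x0:x1]; print(n,cv2.countNonZero(m),np.argwhere(m)[:10].tolist())
g=cv2.cvtColor(r['pixels'],cv2.COLOR_RGB2GRAY); print(g[212:234:2,300:342:2])
# bystanders/jar: template shift vs start
g0=cv2.cvtColor(s0['pixels'],cv2.COLOR_RGB2GRAY)
for n,(x0,y0,x1,y1) in dict(mill=(278,272,310,330),jam=(300,172,324,206),shaker=(256,242,276,270),jar=(297,216,343,282)).items():
    R=cv2.matchTemplate(cv2.Canny(g[y0-12:y1+12,x0-12:x1+12],40,120),cv2.Canny(g0[y0:y1,x0:x1],40,120),cv2.TM_CCORR_NORMED); _,v,_,l=cv2.minMaxLoc(R); print(n,round(v,2),l[0]-12,l[1]-12)
delta(meas(o),pose([430,60,360],185,10))
```

```text
t 18.22 q [0.321, 0.721, 1.272, -0.013, 2.279, -1.585] p [473.7, 166.9, 333.9] F [0.5, 1.0, 0.6] w 73.4 g 0.0
[[-0.403, -0.327, -0.855], [-0.14, 0.945, -0.295], [0.905, 0.001, -0.426]]
abovejar 620 [[0, 14], [0, 15], [0, 16], [0, 17], [0, 18], [0, 19], [0, 20], [0, 21], [0, 22], [0, 23]]
jar 13 [[63, 0], [64, 0], [64, 1], [64, 2], [65, 0], [65, 1], [65, 2], [65, 3], [66, 0], [66, 1]]
[[166 167 166 167 167 163 170 101 171 129 166 167 167 167 167 167 167 167
  166 167 167]
 [167 167 167 167 167 176 169 133 169  95 144 167 167 167 166 167 167 167
  167 166 166]
 [167 167 167 167 166 178 142 161 152  79 167 167 167 167 167 166 166 166
  167 166 167]
 [167 166 167 167 164 178 114 151 121 118 134 141 163 166 167 166 167 167
  167 167 167]
 [167 167 166 167 178 170 107 117 115 116 117 116 116 123 147 166 167 166
  167 166 167]
 [167 167 167 150 120 106 111 114 114 118 118 115 114 111 110 112 145 167
  167 167 167]
 [167 167 152 111 109 109 112 117 118 117 118 117 117 112 110 110 108 126
  166 167 166]
 [166 151 111 111 112 111 114 114 118 118 118 117 115 116 112 112 111 110
  133 167 167]
 [167 118 112 113 113 115 113 115 118 118 117 117 116 112 115 115 113 112
  112 151 167]
 [133 113 114 115 116 116 117 119 117 118 118 117 118 118 117 116 115 113
  113 112 167]
 [116 115 115 116 117 117 119 119 120 121 121 120 120 184 117 117 116 115
  114 110 157]]
mill 0.78 0 0
jam 0.66 0 0
shaker 0.95 0 0
jar 0.44 0 0
shift [0.1874, -0.2891, 0.1925] turn [-0.1027, -0.6339, 0.1357] dist 118.4 deg 56.4
```

Call:
{"name": "step_arm", "arguments": {
  "deltas": [
    [[0.19,-0.1,0.1],[-0.1,-0.3,0.1],1],
    [[0.19,-0.29,0.19],[-0.1,-0.63,0.135],1],
    [[0.19,-0.29,0.19],[-0.1,-0.63,0.135],1],
    [[0.19,-0.29,0.19],[-0.1,-0.63,0.135],1],
    [[0.19,-0.29,0.19],[-0.1,-0.63,0.135],1],
    [[0.19,-0.29,0.19],[-0.1,-0.63,0.135],1],
    [[0.19,-0.29,0.19],[-0.1,-0.63,0.135],1],
    [[0.19,-0.29,0.19],[-0.1,-0.63,0.135],1],
    [[0.19,-0.29,0.19],[-0.1,-0.63,0.135],1],
    [[0.19,-0.29,0.19],[-0.1,-0.63,0.135],1],
    [[0.19,-0.29,0.19],[-0.1,-0.63,0.135],1]
  ]
}}

```text
t: 19.18
ee_pos: [431.2, 60.1, 355.8]
orientation: [0.134, -2.949, 0.02]
ft_force: [0.7, 0.3, 0.1]
width: 87.6
grasp_force: 0.0
```

Call:
{"name": "step_arm", "arguments": {
  "deltas": [
    [[0,-0.6,-0.1],[0,0,0],1],
    [[0,-0.6,-0.1],[0,0,0],1],
    [[0,-0.6,-0.1],[0,0,0],1],
    [[0,-0.6,-0.1],[0,0,0],1],
    [[0,-0.6,-0.1],[0,0,0],1],
    [[0,-0.6,-0.1],[0,0,0],1],
    [[0,-0.6,-0.1],[0,0,0],1]
  ]
}}

```text
t: 19.77
ee_pos: [453.4, -118.9, 385.2]
orientation: [0.131, -2.949, 0.017]
ft_force: [0.2, -0.8, -0.9]
width: 87.5
grasp_force: 0.0
```

Run:
```python
from h import *; from workcell import *
o=get_obs(); st(o)
for n,b in (('top',(266,176,300,212)),('scene',(300,200,342,236))):
    r=get_image(n); x0,y0,x1,y1=b; s0=load(n+'0'); p=r['pixels']
    rb=p[:,:,0].astype(int)-p[:,:,2]; print(n); print(rb[y0:y1:2,x0:x1:2])
    g,g0=[cv2.cvtColor(v,cv2.COLOR_RGB2GRAY) for v in (p,s0['pixels'])]
    W=dict(mill=(190,183,226,218),jam=(398,122,428,156),shaker=(268,130,292,158),jar=(256,168,308,225)) if n=='top' else dict(mill=(278,272,310,330),jam=(300,172,324,206),shaker=(256,242,276,270),jar=(297,216,343,282))
    for k,(x0,y0,x1,y1) in W.items():
        R=cv2.matchTemplate(g[y0-12:y1+12,x0-12:x1+12],g0[y0:y1,x0:x1],cv2.TM_CCOEFF_NORMED); _,v,_,l=cv2.minMaxLoc(R); print(k,round(v,2),l[0]-12,l[1]-12)
```

```text
t 19.77 q [-0.24, 0.12, 1.672, -0.064, 1.528, -1.891] p [453.4, -118.9, 385.2] F [0.2, -0.8, -0.9] w 87.5 g 0.0
[[-0.978, -0.089, -0.188], [-0.086, 0.996, -0.02], [0.189, -0.003, -0.982]]
top
[[18 18 18 20 20 20 20 21 21 21 21 21 19 20 18 16 16]
 [19 18 20 20 20 21 20 21 20 22 19 19 19 19 19 19 16]
 [19 20 20 19 20 21 20 20 20 21 19 20 19 19 19 19 19]
 [20 19 20 21 20 20 18 16 20 19 19 19 20 20 19 19 20]
 [19 20 20 21 21 16 11 11 12 13 17 19 19 19 18 18 19]
 [20 21 19 20 17 10  9  9  9 10 12 17 18 19 19 18 20]
 [20 20 19 18 11  9 11  9  9  9 11 14 18 17 19 19 19]
 [19 20 20 18 10 10 10  9 11 14 16 17 20 18 18 17 19]
 [20 20 19 17 10  8  9  9 13 23 21 21 19 16 17 18 18]
 [19 20 19 17 12 10 10  9 14 24 21 16 17 17 17 16 18]
 [19 19 19 18 12 10  9  9 15 23 18 14 15 14 17 18 17]
 [18 19 18 19 17 13 10 11 19 21 16 16 15 15 17 18 18]
 [18 18 18 17 16 15 13 14 16 16 15 13 13 17 17 18 18]
 [19 19 18 19 19 15 14 14 13 12 13 15 15 17 17 17 17]
 [18 17 19 18 17 18 16 13 12 12 14 17 17 18 17 17 17]
 [18 18 18 17 18 17 17 15 16 15 16 17 17 17 16 18 17]
 [16 18 18 17 17 17 15 16 16 16 16 16 17 16 
[... 665 characters left out ...]
 34 85 84 91 88 24 36 35 35 36 36 36 35 35 36 36 36]
 [34 35 35 34 43 86 74 88 60 37 39 40 35 36 36 36 36 36 36 36 35]
 [33 35 35 35 80 80 47 33 23 21 20 22 29 37 37 36 36 36 35 36 36]
 [34 35 34 34 31 34 36 20 20 21 20 20 24 35 38 37 33 34 36 35 35]
 [34 35 38 32 31 36 33 21 21 20 20 20 20 29 31 37 37 37 34 34 35]
 [35 36 30 30 28 33 38 30 20 21 20 21 29 39 20 37 37 36 35 34 35]
 [35 34 28 28 29 27 31 29 38 35 37 35 23 20 20 37 36 37 38 32 34]
 [36 28 28 29 28 28 28 39 22 22 22 22 28 40 37 39 38 38 36 28 34]
 [38 28 28 28 29 27 26 20 19 28 34 36 37 37 38 39 38 38 38 27 33]
 [39 32 27 28 27 26 21 19 19 25 32 35 36 37 38 39 39 39 37 24 31]]
mill 1.0 0 0
jam 1.0 0 0
shaker 1.0 0 0
jar 0.99 0 0
```

```bash
python3 -c "
from workcell import *
print(close_job())"
```

```text
the job is handed in; nothing more can be done
None
```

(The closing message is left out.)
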